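# Square up a stack of spare tiles in its corner tray

### The job

The four spare tiles in the white corner tray have slipped out of line. Tap their edges until the stack, still in the same order, is squared up: all edges flush with one another and every tile home against both fences of the tray. Leave the other things on the ledge where they are.

Things in the scene. Friction and masses are not known exactly. Their poses are not given: they have to be found in the camera images.
- tray: fixed white plastic corner tray: base plate 3 mm thick, from its origin to x = 160, y = 200 mm, with two upright fences 40 mm high, 6 mm thick, along its -x and -y edges; +x and +y sides open. Origin: the corner where the inner fence faces (planes x = 0 and y = 0) meet, at ledge level; z up. A squared stack has its centre at x = 50, y = 70 mm.
- tile_1: the lowest of four equal spare wall tiles stacked flat on the tray, each 100 (its x) x 140 (its y) x 8 mm, pale glaze on top, clay-coloured edges, 0.22 kg. Origin: centre of its underside, 3 mm above the ledge; z up. Starts with its centre 12 to 38 mm out from its squared place along each tray axis, turned up to 0.12 rad. Tiles slide under a push of 5 to 20 N; pushing one carries those above it along.
- tile_2: the second from below of four equal spare wall tiles stacked flat on the tray, each 100 (its x) x 140 (its y) x 8 mm, pale glaze on top, clay-coloured edges, 0.22 kg. Origin: centre of its underside, 11 mm above the ledge; z up. Starts with its centre 12 to 38 mm out from its squared place along each tray axis, turned up to 0.12 rad. Tiles slide under a push of 5 to 20 N; pushing one carries those above it along.
- tile_3: the third from below of four equal spare wall tiles stacked flat on the tray, each 100 (its x) x 140 (its y) x 8 mm, pale glaze on top, clay-coloured edges, 0.22 kg. Origin: centre of its underside, 19 mm above the ledge; z up. Starts with its centre 12 to 38 mm out from its squared place along each tray axis, turned up to 0.12 rad. Tiles slide under a push of 5 to 20 N; pushing one carries those above it along.
- tile_4: the topmost of four equal spare wall tiles stacked flat on the tray, each 100 (its x) x 140 (its y) x 8 mm, pale glaze on top, clay-coloured edges, 0.22 kg. Origin: centre of its underside, 27 mm above the ledge; z up. Starts with its centre 12 to 38 mm out from its squared place along each tray axis, turned up to 0.12 rad. Tiles slide under a push of 5 to 20 N; pushing one carries those above it along.
- teether: hard rubber teether ring, 80 mm across, 14 mm thick, lying near the tray; bystander. Origin: centre of its underside
- bottle: empty clear plastic bottle, 64 mm across, 160 mm tall, standing near the tray; bystander. Origin: centre of its underside
- scoop: white plastic measuring scoop, cup 54 mm across and 34 mm tall with a 80 mm handle along its -x, near the tray; bystander. Origin: centre of the cup's underside
- bowl_outer: outer of two nested coral silicone bowls, 124 mm across, 50 mm tall; bystander. Origin: centre of its underside
- bowl_inner: inner of the two nested bowls, 104 mm across, its rim 61 mm above the ledge; bystander. Origin: centre of its underside
- mug: white ceramic mug, 76 mm across, 85 mm tall; bystander. Origin: centre of its underside
- jar: glass jar with metal cap, 76 mm across, 100 mm tall; bystander. Origin: centre of its underside
There are look-alikes about, which are no part of the job. What is shaped like the tile_3 but yellow is not meant. Leave any pink look-alike of the tile_4 alone.

How it is judged:
By the outcome, as a careful person would: the job done as asked, in the order asked, and still so for the second after the job is handed in, with the robot touching nothing.
It also fails if it takes over 61 s, if anything falls off the work surface, if the arm or the gripper's body presses on something with over 40 N, if the wrist force passes 120 N, or if a joint passes its speed limit or range.

### The arm

A 6-joint arm with a two-finger parallel gripper is mounted at the origin on the work surface. World frame = base frame: x ahead of the robot, y to its left, z up, the work surface at z = 0. Lengths are in m, angles in rad, forces in N, time in s.
With the tool pointing down it reaches from about 0.35 to 0.875 m from the base axis. Payload 4.2 kg.
Tool frame: the origin (TCP) lies between the finger pads; the fingertips stand r.nose_length ahead of it and the grasp point (between the pads) lies 5 mm behind it (r.nose_length is the distance from the TCP to the fingertips, in m); z points along the fingers, y is the line along which they close (so a half turn about z gives the same grasp; the last joint's range is limited). The gripper opens to 85 mm and grips with 20 to 120 N. Pads are 22 mm wide; open, the fingers measure 114 mm over their backs; the gripper's body (76 mm by 85 mm) begins 54 mm behind the grasp point. The pads swing forward as they close: fully open they stand 13 mm farther back than shut.
Start: joints at [-0.926, 0.385, 0.008, 0, -1.194, -0.259], TCP at [0.235, -0.579, 0.245] pointing down, gripper open.
Joint ranges: [-3.14, 3.14], [-1.21, 2.06], [-1.07, 1.41], [-3.16, 2.05], [-2.99, -0.16], [-3.1, 3.1]. Speed limits (rad/s): [2.79, 2.79, 3.14, 3.14, 3.14, 3.14].

### API

Orientations are given as a rotation vector (axis times angle).
In Python, from rig import r, imaging, workorder gives the robot as it stands. The module is installed in compiled form; this text tells all that it offers.
- The arm moves only by the tool step_arm, never from a script. Its argument "rows" is a list that holds one entry, the list of rows, each a list of 5 numbers: the shift along the tool's x, y, z in m, then the turn about the tool's z in degrees, then the closure, from 0 (fully open) to 1 (shut). In form: [[[dx, dy, dz, spin, claw], ...]]. A call has 1 to 12 rows; each row shifts and turns the commanded pose from where the row before left it, along the tool's axes as they then stand; what a row does not reach is not made up. A row lasts 1/8 s, in which the tool goes at most 62.5 mm and 10.7 degrees, less where a joint would pass 70% of its speed; a pose out of reach is approached as far as the arm can. A call with a gripper value outside its range is refused whole. The fingers move at their own pace and stop on an object; "squeeze" is the grip in N (left out, the last holds). Time passes only in rows, so rows that do not move let the fingers close. It gives the time, the measured TCP pose, the force, the opening and the grip force at its end, in the units of the state.
- r.get_obs(): the state, without advancing time (a new reading comes with each control period).
- imaging.capture(name): name is "scene" or "top"; returns (picture, depth): 480x640x3 uint8, blue, green, red; 480x640 float32, m along the optical axis (not along the pixel's ray), 0 where there is no reading.
- imaging.camera_info(name): a dict with "fx", "fy", "cx", "cy" (pixels), "T" (4x4, takes a point from camera to world coordinates). Camera axes: x right, y down, z forward; pixel columns grow to the right and rows downward; lengths in m; the calibration is good to about 2 mm. A picture is of the moment at which its call begins. camera_info takes no time and is no camera call.
- workorder.job_done(): hands the job in; it is judged then, once.
The state is a dict: "time": time; "joints": joint angles; "qvel": joint speeds; "effort": joint torques, N m; "eef_pos": TCP position; "eef_rot": TCP orientation; "force": force on the tool from outside, world axes, zero at the start; "moment": the same for the moment, N m; "opening": finger opening in m; "gripper_force": force on a finger pad.
Only numpy, scipy, OpenCV 4.12 (cv2) and the standard library are available. Lean on these libraries where they do the work, as an engineer would, in place of code of your own. Each camera call takes 0.05 s, during which the arm holds its last target. There are 200 camera calls.

## Working session

There is one attempt and no reset: what is moved stays moved. The work goes in short steps, Python scripts to look and compute and a tool call to move; the robot and the scene stay as the last step left them, time stands still between calls to the robot, and variables do not carry over. Pictures are saved under pics/ and viewed, at most 10 in all, crops included, and the job is handed in when it is done.

Besides the shell and the picture viewer there is one more tool, called after "Emit:" as name(argument=value, ...), one argument or row to a line, values as JSON. step_arm: Moves the arm, as the interface text tells. Its arguments: {"type":"object","properties":{"rows":{"type":"array"},"squeeze":{"type":"number"}},"required":["rows"]}

```bash
mkdir -p pics
python3 - <<'E'
from rig import r, imaging
import cv2,numpy as np
o=r.get_obs();print(o,r.nose_length)
for n in("scene","top"):
    p,d=imaging.capture(n);cv2.imwrite(f"pics/{n}0.png",p);np.save(f"{n}0.npy",d);print(imaging.camera_info(n))
E
```

```text
{'time': 0.0, 'joints': array([-9.26408967e-01,  3.85539204e-01,  6.60965108e-03, -5.21554072e-04,
       -1.19400758e+00, -2.58636882e-01]), 'qvel': array([-0.00120667, -0.00196689, -0.00050561, -0.00017625,  0.00083046,
        0.00029519]), 'effort': array([-9.01140593e-04, -3.92291451e+01,  1.88399041e+01,  4.18629661e+00,
       -4.60869516e-03,  2.26988595e-05]), 'eef_pos': array([ 0.23498817, -0.57852977,  0.24422236]), 'eef_rot': array([ 0.60179314, -3.08290609, -0.0033575 ]), 'force': array([-0.5565632 , -0.6358372 , -0.48315702]), 'moment': array([-0.04937206,  0.01441846, -0.01334304]), 'gripper_force': 0.0, 'opening': 0.08548954262988703} 0.014
{'fx': 486.52685215560945, 'fy': 486.52685215560945, 'cx': 331.94828381874714, 'cy': 241.30653395948949, 'T': array([[ 0.16076174,  0.77396816, -0.61247772,  1.34965031],
       [ 0.98688528, -0.11687209,  0.11134792, -0.141204  ],
       [ 0.01459819, -0.62234573, -0.78260634,  1.05720579],
       [ 0.        ,  0.        ,  0.        ,  1.        ]])}
{'fx': 447.7936546879653, 'fy': 447.7936546879653, 'cx': 315.9912621554142, 'cy': 249.0638747265109, 'T': array([[-0.00115462, -0.98616594,  0.16575706,  0.41112803],
       [-0.99991827,  0.00324908,  0.01236509,  0.00272448],
       [-0.01273259, -0.16572923, -0.98608909,  1.05334747],
       [ 0.        ,  0.        ,  0.        ,  1.        ]])}
```

View pics/scene0.png

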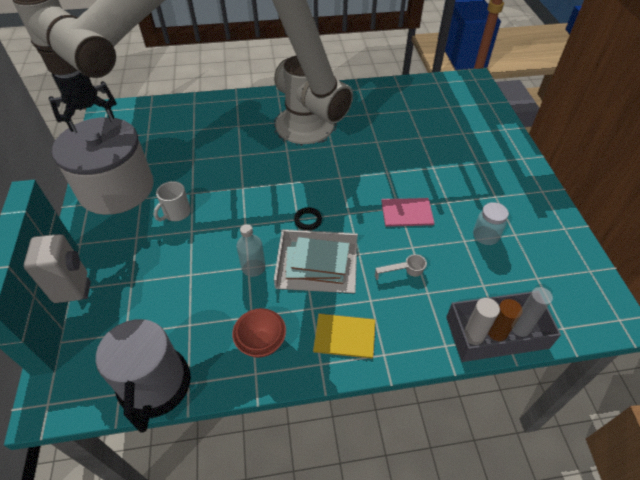

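View pics/top0.png

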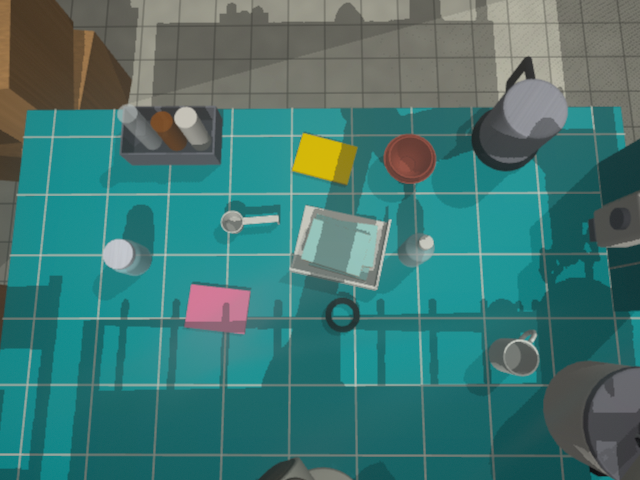

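The tray with the pale tile stack is at top (340,248) and scene (317,262). The yellow tile at top (325,158) and the pink one at (218,308) are look-alikes. I'll confirm the tray with an enlarged crop.

```bash
cat > h.py <<'E'
import numpy as np,cv2
from rig import r,imaging
def pts(n,d):
    c=imaging.camera_info(n);v,u=np.mgrid[:480,:640]
    P=np.stack([(u-c['cx'])/c['fx']*d,(v-c['cy'])/c['fy']*d,d],-1)
    return P@c['T'][:3,:3].T+c['T'][:3,3]
def proj(n,X):
    c=imaging.camera_info(n);Y=(np.asarray(X)-c['T'][:3,3])@c['T'][:3,:3]
    return Y[...,:2]/Y[...,2:]*c['fx']+[c['cx'],c['cy']]
E
python3 - <<'E'
from h import *
a=cv2.imread('pics/top0.png')[195:300,280:400];b=cv2.imread('pics/scene0.png')[222:302,265:370]
A=cv2.resize(a,None,fx=3.8*1.5,fy=3.8*1.5,interpolation=cv2.INTER_CUBIC)
cv2.imwrite('pics/ct.png',A)
cv2.imwrite('pics/cs.png',cv2.resize(b,None,fx=7,fy=7,interpolation=cv2.INTER_CUBIC))
d=np.load('top0.npy');W=pts('top',d)
z=W[195:300:4,280:400:4,2]*1000
for row in z: print(' '.join('%3d'%x for x in row))
print(W[195,280],W[300,400])
E
```

```text
2   3   0  -4   1   5   0  -2   1   3  -1  -1   0  -1  -2  -1   2  -2   0   2  -3   0   0   0  -1  -1  -1  -2   0   0
  0  -1   0  -2   0   0   0  -1  -2   0   3   0   3  -1  -1   1  -2   0   2   0   0   0   0  -1  -2   0   2  -2   0   2
  0   3  -1   2  -4  -4   1   0  -1  -2   2   0   0   0  -2   0   1   1   1   1   3   0   0   0  -2   0  -3   0  -1  -1
  2  -2   0   1  -3   0   1   2   0   1  -2   0   0  -1   1  -1   2   0  -1  -1  -2   2  -1   0   0   0  -1   0   0  -1
  0   2   2  -2   1   1  -1   4   1   1   0   0   4  -2   0  -1   0   0   0   1   0  -2  -1   4  -2  -5   0  -1  -1  -3
 -3  -1  -1   0   1   1   0   6   0  19  18   0   3   5   3   3   1   3   1  -2   2  -2  -5   2  -2  -5   0   1   0  -2
 -2   0  -1  -2  -2   0   0   0   2  18  28  25  27  19   2   2   4   2   0  -2   6  -1   1   0   0  -2  -1   0  -2  -1
 -1  -1  -1   0   0  -2   3   2  35  34  35  32  33  26  26  29  26  28  25  23   3   3   4   3  -1   2   3  40   1  -1
 -2  -1   1  -2  -3   1   0   3  33  31  33  36  35  33  33  32  26  25  30  25  25  26  24  27  27   0   1  36   1  -3
 -1   0   3   0  -3   
[... 1515 characters left out ...]
2  36   2   1   0  -4   1
  0   1  -2  -1   0  -2   1  -4  -2   0  -2   2   1   1   1  -1  22  37  41  38   7   0   2   1  42   0   0   0   2  -7
 -3  -3  -2   0   0   0   0  -1  -2   1   0   0   0  -5   0   0   2  -2   0   2  13  31  38  41  40   0   0   1  -1  -2
  0   1   1   0   0  -3  -1   0   1   0  -1  -1  -1  -2   1  -2   0   0   0  -2  -1   0   0  -5   0 1053  -3  -2   1   0
 -1  -1  -1  -1  -3   0   0  -2   0   0  -1   0  -1 1053  -2   0   0  -1  -1   0  -1   0   0  -1  -1   0   1  -2   0  -1
  0   0  -2   0  -1   0   0  -2   0  -1   1   0  -1  -1  16  13  10  14   0  -2   0   1  -4   0   0  -3  -1  -2   0   0
[0.72131466 0.10325644 0.00268606] [ 0.46687223 -0.17992727  0.00110695]
```

View pics/ct.png

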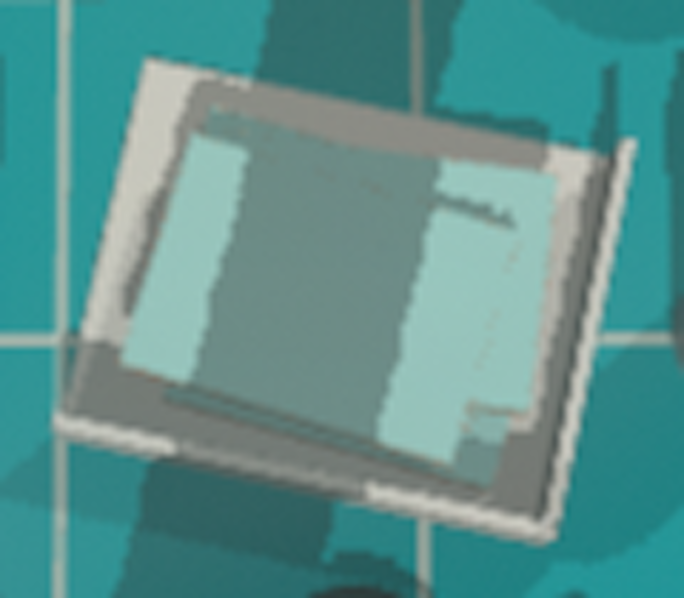

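View pics/cs.png

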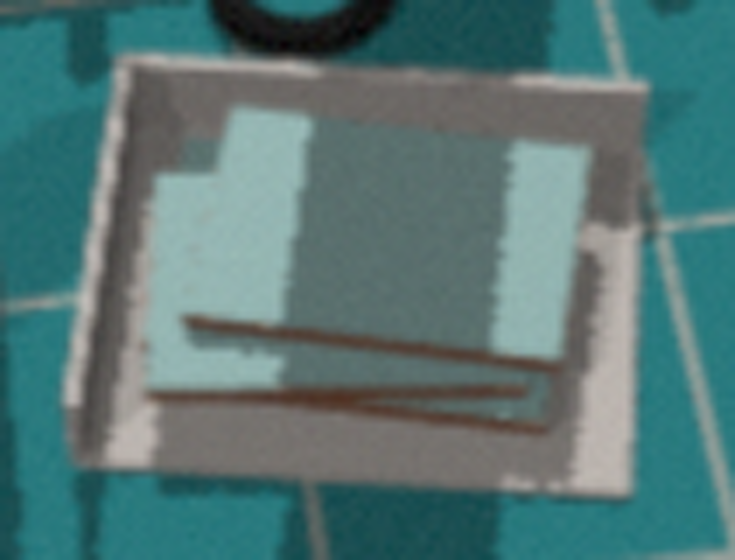

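The crops show the tray's high fences on the robot side and on the right. The corner is at top px (376,288). Tray x points away from the robot and tray y points left. All four pale tiles are offset out of the corner. The yellow and pink tiles lie outside the tray, so they are not meant. Next I'll fit the tray pose.

```bash
cat >> h.py <<'E'
def fit(W,it=8):
    # tray origin, yaw from fence-top points
    t=-0.23;P=W[190:300,275:400].reshape(-1,3);P=P[(P[:,2]>.03)&(P[:,2]<.048)]
    o=W[286,376,:2].copy()
    for k in range(it):
        c,s=np.cos(t),np.sin(t);R=np.array([[c,s],[-s,c]])   # world->tray
        w=.010 if k<4 else .006
        Q=(P[:,:2]-o)@R.T
        a=(abs(Q[:,0]+.003)<w)&(Q[:,1]>.0)&(Q[:,1]<.2); b=(abs(Q[:,1]+.003)<w)&(Q[:,0]>.0)&(Q[:,0]<.16)
        # common yaw lsq: x=-.003+dx - dt*y ; y=-.003+dy+dt*x
        A=np.r_[np.c_[np.ones(a.sum()),np.zeros(a.sum()),-Q[a,1]],np.c_[np.zeros(b.sum()),np.ones(b.sum()),Q[b,0]]]
        s_=np.linalg.lstsq(A,np.r_[Q[a,0]+.003,Q[b,1]+.003],rcond=None)[0]
        o=o+R.T@s_[:2];t+=s_[2]
    return o,t,a.sum(),b.sum()
E
python3 - <<'E'
from h import *
W=pts('top',np.load('top0.npy'));o,t,a,b=fit(W);print(o,t,np.degrees(t),a,b)
c,s=np.cos(t),np.sin(t);R=np.array([[c,s],[-s,c]])
np.savez('tray.npz',o=o,t=t)
P=W.reshape(-1,3);Q=(P[:,:2]-o)@R.T*1000;z=P[:,2]*1000
m=(z>-5)&(z<300)&(Q[:,0]>-9)&(Q[:,0]<165)&(Q[:,1]>-9)&(Q[:,1]<205)
for lo,hi in((8,17),(17,23),(23,30),(31,40)):
    k=m&(z>lo)&(z<hi)&(Q[:,0]>4)&(Q[:,1]>4);print(lo,hi,k.sum(),np.percentile(Q[k],[1,99],0).round())
k=(abs(Q[:,0]-80)<200)&(abs(Q[:,1]-100)<200)&(z>8)&(z<200)&~m
print('others');n,l,st,cc=cv2.connectedComponentsWithStats(k.reshape(480,640).astype(np.uint8))
for i in range(1,n):
    if st[i,4]>30:
        j=(l==i).ravel();print(cc[i].round(),st[i,4],np.percentile(Q[j],[2,98],0).round().tolist(),np.percentile(z[j],98).round())
d=lambda x,y:(o+R.T@(np.array([x,y])/1000)).round(4)
for x,y in((0,0),(165,75),(60,200),(50,70)):print(x,y,d(x,y))
# corner overlay
im=cv2.imread('pics/top0.png')
X=[[*d(x,y),h] for x,y,h in((0,0,.04),(0,200,.04),(160,0,.04),(160,200,.003),(0,0,.003))];print(proj('top',X).round(1).tolist());print(proj('scene',X).round(1).tolist())
E
```

```text
[ 0.49545362 -0.11618087] -0.22127488593550168 -12.678117076342945 263 207
8 17 240 [[ 12.  19.]
 [147. 163.]]
17 23 75 [[ 35.  17.]
 [142. 167.]]
23 30 646 [[ 21.  15.]
 [140. 154.]]
31 40 2525 [[ 19.  36.]
 [121. 174.]]
others
[322. 169.] 430 [[233.0, 115.0], [277.0, 247.0]] 13.0
[406. 177.] 291 [[251.0, -65.0], [279.0, 26.0]] 62.0
[267. 219.] 158 [[88.0, 251.0], [113.0, 299.0]] 36.0
[415. 250.] 900 [[66.0, -96.0], [121.0, -40.0]] 161.0
[242. 305.] 72 [[-119.0, 275.0], [-92.0, 299.0]] 12.0
[342. 315.] 544 [[-114.0, 21.0], [-41.0, 94.0]] 17.0
0 0 [ 0.4955 -0.1162]
165 75 [ 0.6729 -0.0792]
60 200 [0.5979 0.0658]
50 70 [ 0.5596 -0.0589]
[[374.3, 286.4], [288.2, 267.4], [387.9, 219.0], [304.4, 205.2], [372.5, 287.7]]
[[285.0, 229.9], [358.6, 234.0], [277.4, 278.7], [356.2, 291.3], [285.8, 238.5]]
```

```bash
cat >> h.py <<'E'
from scipy.spatial.transform import Rotation as Ro
def state():
    T=np.load('tray.npz');o,t=T['o'],float(T['t']);c,s=np.cos(t),np.sin(t);R=np.array([[c,s],[-s,c]])
    b=r.get_obs();M=Ro.from_rotvec(b['eef_rot']).as_matrix();q=R@(b['eef_pos'][:2]-o)*1000
    ax=np.degrees(np.arctan2(M[1,0],M[0,0])-t)
    print('t',round(b['time'],2),'tray xy',q.round(1),'z',round(b['eef_pos'][2]*1000,1),'toolx ang in tray',round((ax+180)%360-180,2),'tilt',M[:,2].round(4),'F',(R@b['force'][:2]).round(1),b['force'][2].round(1),'open',b['opening'].round(4),'j6',b['joints'][5].round(2))
    return o,R,b,M
E
python3 - <<'E'
from h import *
o,R,b,M=state()
t=np.load('tray.npz')['t']
tx=R.T@[-1,0]; ty=R.T@[0,1]
tgt=o+R.T@np.array([.180,.090]);d=tgt-b['eef_pos'][:2];print(tgt,d@tx,d@ty)
E
```

```text
Traceback (most recent call last):
  File "h.py", line 29, in state
    print('t',round(b['time'],2),'tray xy',q.round(1),'z',round(b['eef_pos'][2]*1000,1),'toolx ang in tray',round((ax+180)%360-180,2),'tilt',M[:,2].round(4),'F',(R@b['force'][:2]).round(1),b['force'][2].round(1),'open',b['opening'].round(4),'j6',b['joints'][5].round(2))
                                                                                                                                                                                                                           ^^^^^^^^^^^^^^^^^^
AttributeError: 'float' object has no attribute 'round'
```

```bash
sed -i "s/b\['opening'\].round(4)/round(b['opening'],4)/" h.py
python3 - <<'E'
from h import *
o,R,b,M=state()
tx=R.T@[-1,0]; ty=R.T@[0,1]
tgt=o+R.T@np.array([.180,.090]);d=tgt-b['eef_pos'][:2];print(tgt,d@tx,d@ty)
E
```

```text
t 0.1 tray xy [-152.6 -508.3] z 244.3 toolx ang in tray -145.23 tilt [-8.0e-04  1.7e-03 -1.0e+00] F [-0.1 -0.4] 0.1 open 0.0854 j6 -0.26
[ 0.69081756 -0.06788045] -0.33259489122771 0.5983091046080098
```

Emit:
step_arm(
  rows=[
    [[0, 0, -0.04, 0, 0], [0, 0, -0.04, 0, 0], [0, 0, 0, 8.7, 0], [0, 0, 0, 8.7, 0], [0, 0, 0, 8.7, 0], [0, 0, 0, 8.67, 0], [0, 0, 0, 0, 0]],
  ],
)

```text
time: 0.98
eef_pos: [0.2351, -0.5788, 0.3247]
eef_rot: [-0.344, -3.122, -0.002]
force: [0.2, -0.2, -0.4]
opening: 0.0856
gripper_force: 0.0
```

Emit:
step_arm(
  rows=[
    [[-0.028, 0.05, 0, 0, 0], [-0.028, 0.05, 0, 0, 0], [-0.028, 0.05, 0, 0, 0], [-0.028, 0.05, 0, 0, 0], [-0.028, 0.05, 0, 0, 0], [-0.028, 0.05, 0, 0, 0], [-0.028, 0.05, 0, 0, 0], [-0.028, 0.05, 0, 0, 0], [-0.028, 0.05, 0, 0, 0], [-0.028, 0.05, 0, 0, 0], [-0.028, 0.05, 0, 0, 0], [-0.025, 0.048, 0, 0, 0]],
  ],
)

```text
time: 2.48
eef_pos: [0.6923, -0.0669, 0.3249]
eef_rot: [-0.341, -3.122, 0.0]
force: [0.7, -0.3, -0.0]
opening: 0.0857
gripper_force: 0.0
```

```bash
python3 -c "
from h import *;state()"
```

```text
t 2.48 tray xy [181.2  91.2] z 324.9 toolx ang in tray -179.8 tilt [-6.e-04 -1.e-04 -1.e+00] F [ 0.7 -0.1] -0.0 open 0.0857 j6 -1.92
```

Emit:
step_arm(
  rows=[
    [[0, 0, 0.05, -0.2, 0], [0, 0, 0.05, 0, 0], [0, 0, 0.05, 0, 0], [0, 0, 0.05, 0, 0], [0, 0, 0.05, 0, 0], [0, 0, 0.03, 0, 0], [0, 0, 0.015, 0, 0], [0, 0, 0, 0, 0]],
  ],
)

```text
time: 3.48
eef_pos: [0.6909, -0.0687, 0.0295]
eef_rot: [-0.339, -3.122, 0.001]
force: [-0.2, -0.2, 0.4]
opening: 0.0853
gripper_force: 0.0
```

Emit:
step_arm(
  rows=[
    [[0, 0, 0.004, 0, 0], [0, 0, 0.004, 0, 0], [0, 0, 0.004, 0, 0], [0, 0, 0, 0, 0]],
  ],
)

```text
time: 3.98
eef_pos: [0.691, -0.0686, 0.0181]
eef_rot: [-0.341, -3.123, 0.0]
force: [-0.0, 0.5, -0.4]
opening: 0.0854
gripper_force: 0.0
```

Run:
```python
from h import *
state()
p,d=imaging.capture('scene');cv2.imwrite('pics/s1.png',cv2.resize(p[170:350,220:430],None,fx=3.3,fy=3.3,interpolation=cv2.INTER_CUBIC))
```

```text
t 3.98 tray xy [180.3  89.3] z 18.1 toolx ang in tray -179.79 tilt [-4.e-04  0.e+00 -1.e+00] F [-0.1  0.5] -0.4 open 0.0854 j6 -1.92
```

View pics/s1.png

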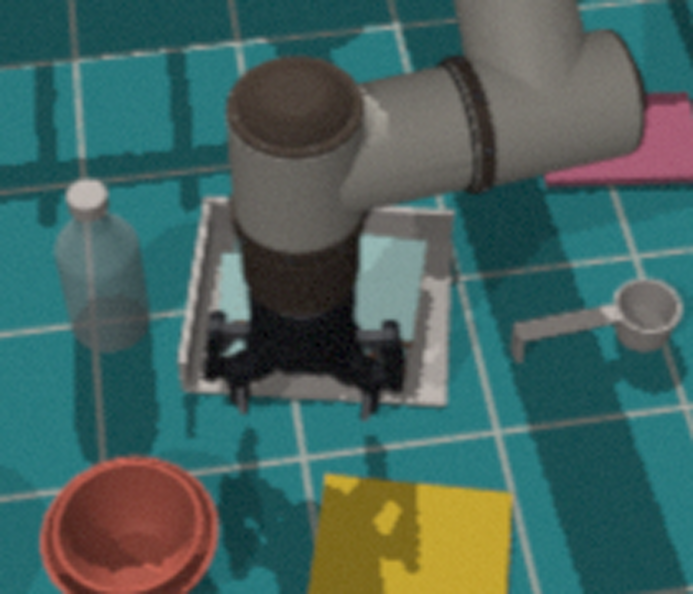

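The fingers stand at (240,400) and (370,405), just beyond the tray's open edge and clear of everything. I'll feel downward for the ledge.

Emit:
step_arm(
  rows=[
    [[0, 0, 0.002, 0, 0], [0, 0, 0.001, 0, 0], [0, 0, 0.001, 0, 0], [0, 0, 0, 0, 0]],
  ],
)

```text
time: 4.53
eef_pos: [0.6912, -0.0686, 0.0142]
eef_rot: [-0.341, -3.123, 0.0]
force: [0.3, 0.3, 0.3]
opening: 0.0857
gripper_force: 0.0
```

Emit:
step_arm(
  rows=[
    [[0, 0, 0.002, 0, 0], [0, 0, 0, 0, 0]],
  ],
)

```text
time: 4.78
eef_pos: [0.6911, -0.0686, 0.0121]
eef_rot: [-0.341, -3.123, 0.0]
force: [-0.2, 0.7, -0.4]
opening: 0.0854
gripper_force: 0.0
```

Emit:
step_arm(
  rows=[
    [[0, 0, 0.002, 0, 0], [0, 0, 0, 0, 0]],
  ],
)

```text
time: 5.03
eef_pos: [0.691, -0.0686, 0.01]
eef_rot: [-0.341, -3.123, 0.0]
force: [0.1, 0.2, -0.8]
opening: 0.0857
gripper_force: 0.0
```

Emit:
step_arm(
  rows=[
    [[0, 0, 0.003, 0, 0], [0, 0, 0.001, 0, 0], [0, 0, 0, 0, 0]],
  ],
)

```text
time: 5.4
eef_pos: [0.6911, -0.0686, 0.0061]
eef_rot: [-0.341, -3.123, 0.0]
force: [-0.5, -0.3, 0.1]
opening: 0.0852
gripper_force: 0.0
```

Emit:
step_arm(
  rows=[
    [[0, 0, 0.002, 0, 0], [0, 0, 0.001, 0, 0], [0, 0, 0, 0, 0]],
  ],
)

```text
time: 5.78
eef_pos: [0.6911, -0.0686, 0.0032]
eef_rot: [-0.341, -3.123, 0.0]
force: [-0.5, 0.5, 1.1]
opening: 0.0852
gripper_force: 0.0
```

Emit:
step_arm(
  rows=[
    [[0, 0, 0.001, 0, 0], [0, 0, 0, 0, 0], [0, 0, 0.001, 0, 0], [0, 0, 0, 0, 0]],
  ],
)

```text
time: 6.28
eef_pos: [0.6911, -0.0686, 0.0012]
eef_rot: [-0.341, -3.123, 0.0]
force: [0.7, 0.7, 0.8]
opening: 0.0855
gripper_force: 0.0
```

Emit:
step_arm(
  rows=[
    [[0, 0, 0.001, 0, 0], [0, 0, 0, 0, 0]],
  ],
)

```text
time: 6.52
eef_pos: [0.6914, -0.0686, 0.001]
eef_rot: [0.341, 3.123, -0.0]
force: [-1.8, -0.1, 3.7]
opening: 0.0851
gripper_force: 2.0
```

Emit:
step_arm(
  rows=[
    [[0, 0, 0.001, 0, 0], [0, 0, 0, 0, 0]],
  ],
)

```text
time: 6.78
eef_pos: [0.6914, -0.0686, 0.001]
eef_rot: [0.34, 3.123, -0.0]
force: [-3.5, 0.3, 9.2]
opening: 0.0855
gripper_force: 4.2
```

Contact came at TCP z = 1 mm, so the open tips stand 1 mm ahead of the TCP. I'll raise the tips to 5 mm and push toward the −x fence.

Emit:
step_arm(
  rows=[
    [[0, 0, -0.0068, 0, 0], [0.004, 0, 0, 0, 0], [0.005, 0, 0, 0, 0], [0.005, 0, 0, 0, 0], [0.005, 0, 0, 0, 0], [0.005, 0, 0, 0, 0], [0.004, 0, 0, 0, 0], [0.004, 0, 0, 0, 0], [0.004, 0, 0, 0, 0], [0, 0, 0, 0, 0]],
  ],
)

```text
time: 8.02
eef_pos: [0.6557, -0.0607, 0.0062]
eef_rot: [-0.341, -3.122, 0.0]
force: [0.1, 0.2, -0.4]
opening: 0.0853
gripper_force: 0.1
```

```bash
python3 -c "
from h import *;state()"
```

```text
t 8.03 tray xy [144.1  89.3] z 6.2 toolx ang in tray -179.79 tilt [-5.e-04  0.e+00 -1.e+00] F [0.1 0.2] -0.4 open 0.0853 j6 -1.94
```

Emit:
step_arm(
  rows=[
    [[0.004, 0, 0, 0, 0], [0.004, 0, 0, 0, 0], [0.004, 0, 0, 0, 0]],
  ],
)

```text
time: 8.4
eef_pos: [0.6443, -0.0582, 0.0062]
eef_rot: [0.341, 3.122, 0.0]
force: [1.9, 0.9, -0.0]
opening: 0.0853
gripper_force: 0.9
```

Run:
```python
from h import *
state()
p,d=imaging.capture('scene');cv2.imwrite('pics/s2.png',cv2.resize(p[200:320,250:380],None,fx=4.8,fy=4.8,interpolation=cv2.INTER_CUBIC))
```

```text
t 8.4 tray xy [132.5  89.3] z 6.2 toolx ang in tray -179.78 tilt [ 6.e-04  0.e+00 -1.e+00] F [1.6 1.2] -0.0 open 0.0853 j6 -1.95
```

View pics/s2.png

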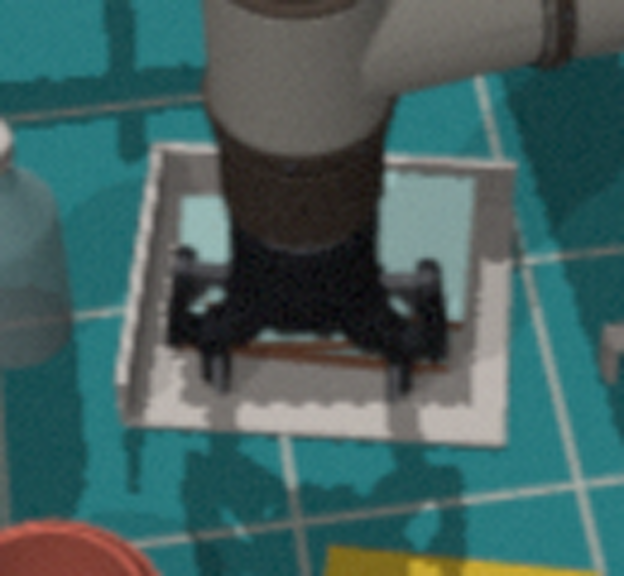

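The fingers at (215,370) and (400,375) are pushing on the tile edges, and the edges are closing up. I'll continue.

Emit:
step_arm(
  rows=[
    [[0.004, 0, 0, 0, 0], [0.004, 0, 0, 0, 0], [0.003, 0, 0, 0, 0]],
  ],
)

```text
time: 8.82
eef_pos: [0.6336, -0.0558, 0.0063]
eef_rot: [0.341, 3.122, 0.0]
force: [2.1, -0.9, -0.2]
opening: 0.0856
gripper_force: 1.2
```

Emit:
step_arm(
  rows=[
    [[0.003, 0, 0, 0, 0], [0.002, 0, 0, 0, 0], [0.002, 0, 0, 0, 0]],
  ],
)

```text
time: 9.2
eef_pos: [0.627, -0.0543, 0.0062]
eef_rot: [0.341, 3.122, 0.0]
force: [3.0, -0.8, -0.3]
opening: 0.0858
gripper_force: 1.4
```

Emit:
step_arm(
  rows=[
    [[0.002, 0, 0, 0, 0], [0.002, 0, 0, 0, 0]],
  ],
)

```text
time: 9.45
eef_pos: [0.6247, -0.0538, 0.0064]
eef_rot: [0.341, 3.119, 0.0]
force: [8.8, -5.2, -3.6]
opening: 0.0855
gripper_force: 4.8
```

```bash
python3 -c "
from h import *;state()"
```

```text
t 9.45 tray xy [112.4  89.2] z 6.4 toolx ang in tray -179.79 tilt [ 4.5e-03 -3.0e-04 -1.0e+00] F [ 9.7 -3.1] -3.6 open 0.0855 j6 -1.96
```

The stack has reached the −x fence. Next I'll back off, turn 90° and go to the +y side with the gripper half closed.

Emit:
step_arm(
  rows=[
    [[-0.005, 0, 0, 0, 0], [-0.008, 0, 0, 0, 0], [0, 0, -0.03, 0, 0], [0, 0, -0.04, 0, 0], [0, 0, -0.03, 0, 0], [0, 0, 0, -9, 0.45], [0, 0, 0, -9, 0.45], [0, 0, 0, -9, 0.45], [0, 0, 0, -9, 0.45], [0, 0, 0, -9, 0.45], [0, 0, 0, -9, 0.45]],
  ],
)

```text
time: 10.82
eef_pos: [0.6349, -0.0564, 0.1056]
eef_rot: [1.12, -2.932, -0.001]
force: [0.9, -0.7, 0.4]
opening: 0.0467
gripper_force: 0.0
```

Emit:
step_arm(
  rows=[
    [[0, 0, 0, -9, 0.45], [0, 0, 0, -9, 0.45], [0, 0, 0, -9, 0.45], [0, 0, 0, -9.2, 0.45], [-0.042, 0.022, 0, 0, 0.45], [-0.042, 0.022, 0, 0, 0.45], [-0.042, 0.022, 0, 0, 0.45], [0, 0, 0, 0, 0.45]],
  ],
)

```text
time: 11.82
eef_pos: [0.5967, 0.0834, 0.1059]
eef_rot: [1.976, -2.441, -0.001]
force: [1.8, -0.6, 0.7]
opening: 0.0468
gripper_force: 0.0
```

Run:
```python
from h import *
o,R,b,M=state()
p,d=imaging.capture('top');W=pts('top',d);P=W.reshape(-1,3);Q=(P[:,:2]-o)@R.T*1000;z=P[:,2]*1000
m=(Q[:,0]>4)&(Q[:,0]<158)&(Q[:,1]>4)&(Q[:,1]<198)
for lo,hi in((8,17),(17,23),(23,30),(31,40)):
    k=m&(z>lo)&(z<hi);print(lo,hi,k.sum(),np.percentile(Q[k],[1,99],0).round())
A=cv2.resize(p[195:300,280:400],None,fx=5.7,fy=5.7,interpolation=cv2.INTER_CUBIC);cv2.imwrite('pics/t3.png',A)
```

```text
t 11.82 tray xy [ 55. 217.] z 105.9 toolx ang in tray -89.34 tilt [-1.8e-03 -3.0e-04 -1.0e+00] F [ 1.8 -0.2] 0.7 open 0.0468 j6 -0.62
8 17 6 [[123.  32.]
 [149. 173.]]
17 23 9 [[17. 16.]
 [90. 35.]]
23 30 357 [[  5.  16.]
 [100. 115.]]
31 40 2440 [[  5.  37.]
 [ 99. 174.]]
```

View pics/t3.png

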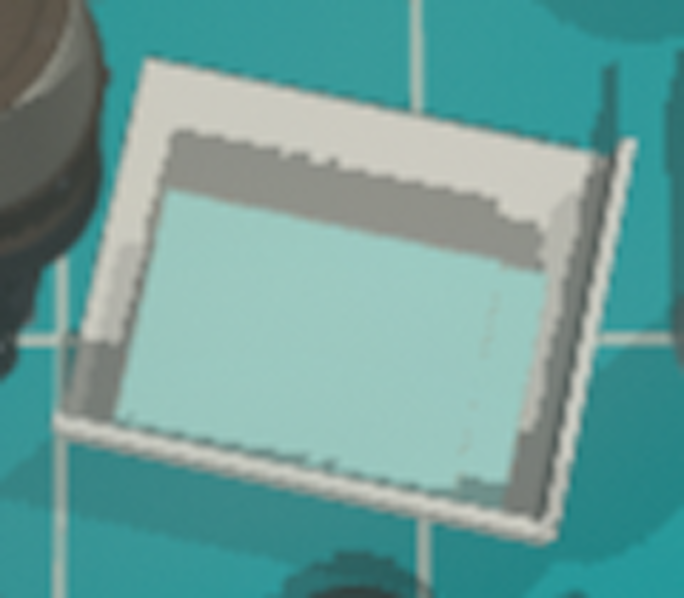

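The stack is now flush along x: the top edge runs from (165,190) to (545,270) and lies against the bottom fence. The tiles are still out along y. I'll descend on the left side and feel for the ledge.

Emit:
step_arm(
  rows=[
    [[0, 0, 0.04, 0.6, 0.45], [0, 0, 0.03, 0, 0.45], [0, 0, 0.012, 0, 0.45], [0, 0, 0, 0, 0.45]],
  ],
)

```text
time: 12.38
eef_pos: [0.5977, 0.08, 0.0235]
eef_rot: [1.956, -2.456, -0.001]
force: [-0.0, 0.6, -0.6]
opening: 0.047
gripper_force: 0.0
```

Emit:
step_arm(
  rows=[
    [[0, 0, 0.004, 0, 0.45], [0, 0, 0.004, 0, 0.45], [0, 0, 0.003, 0, 0.45], [0, 0, 0, 0, 0.45]],
  ],
)

```text
time: 12.88
eef_pos: [0.5977, 0.0809, 0.0131]
eef_rot: [1.959, -2.456, -0.0]
force: [-0.2, -0.4, 0.9]
opening: 0.0469
gripper_force: 0.0
```

Emit:
step_arm(
  rows=[
    [[0, 0, 0.001, 0, 0.45], [0, 0, 0.001, 0, 0.45], [0, 0, 0, 0, 0.45]],
  ],
)

```text
time: 13.25
eef_pos: [0.598, 0.081, 0.0116]
eef_rot: [-1.959, 2.456, -0.0]
force: [-1.4, 0.6, 3.1]
opening: 0.0468
gripper_force: 1.9
```

Emit:
step_arm(
  rows=[
    [[0, 0, -0.0055, 0, 0.45], [0.006, 0, 0, 0, 0.45], [0.006, 0, 0, 0, 0.45], [0.006, 0, 0, 0, 0.45], [0.006, 0, 0, 0, 0.45], [0.004, 0, 0, 0, 0.45], [0.004, 0, 0, 0, 0.45], [0.004, 0, 0, 0, 0.45], [0.004, 0, 0, 0, 0.45]],
  ],
)

```text
time: 14.38
eef_pos: [0.5892, 0.0419, 0.0167]
eef_rot: [-1.958, 2.455, -0.0]
force: [1.0, 2.1, -0.4]
opening: 0.0469
gripper_force: 0.6
```

```bash
python3 -c "
from h import *;state()"
```

```text
t 14.38 tray xy [ 56.8 174.8] z 16.7 toolx ang in tray -90.17 tilt [ 8.e-04  3.e-04 -1.e+00] F [0.5 2.2] -0.4 open 0.0469 j6 -0.57
```

Emit:
step_arm(
  rows=[
    [[0.004, 0, 0, 0, 0.45], [0.004, 0, 0, 0, 0.45], [0.004, 0, 0, 0, 0.45], [0.003, 0, 0, 0, 0.45]],
  ],
)

```text
time: 14.88
eef_pos: [0.5858, 0.0271, 0.0167]
eef_rot: [-1.958, 2.456, -0.0]
force: [0.9, 2.4, -0.5]
opening: 0.0467
gripper_force: 1.3
```

Emit:
step_arm(
  rows=[
    [[0.003, 0, 0, 0, 0.45], [0.002, 0, 0, 0, 0.45], [0.002, 0, 0, 0, 0.45]],
  ],
)

```text
time: 15.25
eef_pos: [0.5843, 0.0206, 0.0167]
eef_rot: [-1.959, 2.455, -0.0]
force: [2.4, 3.0, -0.9]
opening: 0.0467
gripper_force: 1.7
```

Emit:
step_arm(
  rows=[
    [[0.002, 0, 0, 0, 0.45]],
  ],
)

```text
time: 15.38
eef_pos: [0.5838, 0.0185, 0.0167]
eef_rot: [-1.959, 2.456, -0.0]
force: [1.2, 3.6, -1.2]
opening: 0.047
gripper_force: 1.7
```

```bash
python3 -c "
from h import *;state()"
```

```text
t 15.38 tray xy [ 56.7 150.8] z 16.7 toolx ang in tray -90.17 tilt [ 6.e-04  2.e-04 -1.e+00] F [0.3 3.7] -1.2 open 0.047 j6 -0.53
```

Emit:
step_arm(
  rows=[
    [[0.001, 0, 0, 0, 0.45], [0.001, 0, 0, 0, 0.45]],
  ],
)

```text
time: 15.62
eef_pos: [0.5833, 0.0165, 0.0167]
eef_rot: [-1.959, 2.456, -0.0]
force: [1.6, 3.4, -0.1]
opening: 0.0468
gripper_force: 1.8
```

Emit:
step_arm(
  rows=[
    [[0.001, 0, 0, 0, 0.45], [0.001, 0, 0, 0, 0.45]],
  ],
)

```text
time: 15.88
eef_pos: [0.5832, 0.0151, 0.0167]
eef_rot: [-1.958, 2.455, -0.0]
force: [2.6, 8.5, -0.5]
opening: 0.0467
gripper_force: 4.3
```

```bash
python3 -c "
from h import *;state()"
```

```text
t 15.88 tray xy [ 56.8 147.4] z 16.7 toolx ang in tray -90.17 tilt [ 1.4e-03  9.0e-04 -1.0e+00] F [0.7 8.8] -0.5 open 0.0467 j6 -0.53
```

Emit:
step_arm(
  rows=[
    [[0.001, 0, 0, 0, 0.45], [0.001, 0, 0, 0, 0.45], [0, 0, 0, 0, 0.45]],
  ],
)

```text
time: 16.25
eef_pos: [0.5832, 0.0151, 0.0167]
eef_rot: [-1.958, 2.452, 0.0]
force: [2.0, 13.0, -2.0]
opening: 0.047
gripper_force: 6.4
```

Emit:
step_arm(
  rows=[
    [[0.001, 0, 0, 0, 0.45], [0.001, 0, 0, 0, 0.45], [0, 0, 0, 0, 0.45]],
  ],
)

```text
time: 16.62
eef_pos: [0.5833, 0.015, 0.0168]
eef_rot: [-1.956, 2.45, 0.001]
force: [1.2, 19.6, -1.9]
opening: 0.0469
gripper_force: 9.9
```

```bash
python3 -c "
from h import *;state()"
```

```text
t 16.62 tray xy [ 56.9 147.2] z 16.8 toolx ang in tray -90.11 tilt [ 0.0045  0.0045 -1.    ] F [-3.1 19.4] -1.9 open 0.0469 j6 -0.52
```

Emit:
step_arm(
  rows=[
    [[-0.006, 0, 0, 0, 0.45], [-0.012, 0, 0, 0, 0.45], [0, 0, -0.03, 0, 0.45], [0, 0, -0.04, 0, 0.45], [0, 0, -0.02, 0, 0.45], [-0.05, 0, 0, 9, 0.2], [0, 0, 0, 9, 0], [0, 0, 0, 9, 0], [0, 0, 0, 9, 0], [0, 0, 0, 9, 0], [0, 0, 0, 9, 0], [0, 0, 0, 9, 0]],
  ],
)

```text
time: 18.12
eef_pos: [0.5961, 0.0761, 0.1062]
eef_rot: [0.376, -3.117, 0.001]
force: [0.8, -0.2, 0.3]
opening: 0.0855
gripper_force: 0.0
```

Emit:
step_arm(
  rows=[
    [[0, 0, 0, 9, 0], [0, 0, 0, 9, 0], [0, 0, 0, 9, 0], [0, 0, 0, 0, 0]],
  ],
)

```text
time: 18.62
eef_pos: [0.5963, 0.0763, 0.1063]
eef_rot: [-0.35, -3.12, 0.002]
force: [0.2, -0.4, 0.2]
opening: 0.0856
gripper_force: 0.0
```

Run:
```python
from h import *
o,R,b,M=state()
p,d=imaging.capture('top');W=pts('top',d);P=W.reshape(-1,3)
o2,t2,_,_=fit(W);print('tray refit shift',(R@(o2-o)*1000).round(1),t2)
Q=(P[:,:2]-o)@R.T*1000;z=P[:,2]*1000
m=(Q[:,0]>4)&(Q[:,0]<158)&(Q[:,1]>4)&(Q[:,1]<198)
for lo,hi in((8,17),(17,23),(23,30),(31,40)):
    k=m&(z>lo)&(z<hi);print(lo,hi,k.sum(),np.percentile(Q[k],[1,99],0).round())
a=cv2.resize(p[195:300,280:400],None,fx=3.5,fy=3.5,interpolation=cv2.INTER_CUBIC)
p,_=imaging.capture('scene');c=cv2.resize(p[222:302,265:370],(370,368),interpolation=cv2.INTER_CUBIC)
cv2.imwrite('pics/t4.png',np.hstack([a[:367],c[:367]]))
```

```text
t 18.62 tray xy [ 56.2 209.9] z 106.3 toolx ang in tray 179.87 tilt [-1.7e-03 -9.0e-04 -1.0e+00] F [ 0.3 -0.3] 0.2 open 0.0856 j6 -2.19
tray refit shift [4.4 0.4] -0.204677631310653
8 17 4 [[ 18. 147.]
 [121. 196.]]Traceback (most recent call last):
  File "<stdin>", line 8, in <module>
    return _quantile_unchecked(
        a, q, axis, out, overwrite_input, method, keepdims, weights)
    return _ureduce(a,
                    func=_quantile_ureduce_func,
    ...<5 lines>...
                    overwrite_input=overwrite_input,
                    method=method)
    r = func(a, **kwargs)
    result = _quantile(arr,
                       quantiles=q,
    ...<2 lines>...
                       out=out,
                       weights=wgt)
    slices_having_nans = np.isnan(arr[-1, ...])
                                  ~~~^^^^^^^^^
IndexError: index -1 is out of bounds for axis 0 with size 0
```

No stray mid-height tops remain, so the stack is together. I'll re-press along x at the centre to take out anything the y push disturbed.

Emit:
step_arm(
  rows=[
    [[-0.04, -0.03, 0, 0, 0], [-0.039, -0.036, 0, 0, 0], [0, -0.036, 0, 0, 0], [0, -0.036, 0, 0, 0], [0, 0, 0.04, 0, 0], [0, 0, 0.04, 0, 0], [0, 0, 0.02, 0, 0], [0.006, 0, 0, 0, 0], [0.006, 0, 0, 0, 0], [0, 0, 0, 0, 0]],
  ],
)

```text
time: 19.92
eef_pos: [0.631, -0.0724, 0.0069]
eef_rot: [-0.351, -3.122, -0.0]
force: [1.0, -0.4, -0.6]
opening: 0.0855
gripper_force: 0.0
```

```bash
python3 -c "
from h import *;state()"
```

```text
t 19.93 tray xy [122.6  72.4] z 6.9 toolx ang in tray 179.86 tilt [-3.e-04  0.e+00 -1.e+00] F [ 1.1 -0.1] -0.6 open 0.0855 j6 -1.93
```

Emit:
step_arm(
  rows=[
    [[0.004, 0, 0.001, 0, 0], [0.003, 0, 0, 0, 0], [0.002, 0, 0, 0, 0], [0.002, 0, 0, 0, 0]],
  ],
)

```text
time: 20.42
eef_pos: [0.6213, -0.07, 0.0058]
eef_rot: [0.351, 3.12, 0.0]
force: [3.3, -0.8, -1.7]
opening: 0.0854
gripper_force: 1.3
```

Emit:
step_arm(
  rows=[
    [[0.0015, 0, 0, 0, 0], [0.0015, 0, 0, 0, 0], [0, 0, 0, 0, 0]],
  ],
)

```text
time: 20.8
eef_pos: [0.6213, -0.0695, 0.0067]
eef_rot: [0.348, 3.115, 0.001]
force: [5.1, -3.5, -1.2]
opening: 0.0856
gripper_force: 3.3
```

```bash
python3 -c "
from h import *;state()"
```

```text
t 20.8 tray xy [112.5  73.1] z 6.7 toolx ang in tray 179.94 tilt [ 7.4e-03 -4.0e-04 -1.0e+00] F [ 5.7 -2.3] -1.2 open 0.0856 j6 -1.94
```

Emit:
step_arm(
  rows=[
    [[0.0015, 0, 0, 0, 0], [0.0015, 0, 0, 0, 0], [0.001, 0, 0, 0, 0], [0, 0, 0, 0, 0]],
  ],
)

```text
time: 21.3
eef_pos: [0.6215, -0.069, 0.0084]
eef_rot: [0.345, 3.106, 0.002]
force: [11.4, -5.6, -0.4]
opening: 0.0857
gripper_force: 6.4
```

```bash
python3 -c "
from h import *;state()"
```

```text
t 21.3 tray xy [112.6  73.7] z 8.4 toolx ang in tray -180.0 tilt [ 1.630e-02 -8.000e-04 -9.999e-01] F [12.3 -3. ] -0.4 open 0.0857 j6 -1.95
```

Emit:
step_arm(
  rows=[
    [[-0.008, 0, 0, 0, 0], [-0.012, 0, 0, 0, 0], [0, 0, -0.04, 0, 0], [0, 0, -0.04, 0, 0], [0, 0, -0.02, 0, 0], [0.02, 0.036, 0, 0, 0], [0.02, 0.036, 0, 0, 0], [0.02, 0.036, 0, 0, 0], [0, 0.04, 0, 0, 0], [0, 0, 0, 0, 0]],
  ],
)

```text
time: 22.55
eef_pos: [0.6082, 0.0872, 0.1053]
eef_rot: [-0.346, -3.122, 0.0]
force: [-0.0, -0.2, 0.6]
opening: 0.0855
gripper_force: 0.0
```

Run:
```python
from h import *
o,R,b,M=state()
p,d=imaging.capture('top');P=pts('top',d).reshape(-1,3)
Q=(P[:,:2]-o)@R.T*1000;z=P[:,2]*1000
m=(Q[:,0]>4)&(Q[:,0]<158)&(Q[:,1]>4)&(Q[:,1]<198)
for lo,hi in((8,29),(29,42)):
    k=m&(z>lo)&(z<hi);print(lo,hi,k.sum(),np.percentile(Q[k],[1,99],0).round() if k.any() else '')
a=cv2.resize(p[195:300,280:400],None,fx=3.5,fy=3.5,interpolation=cv2.INTER_CUBIC)
p,_=imaging.capture('scene');c=cv2.resize(p[222:302,265:370],(370,368),interpolation=cv2.INTER_CUBIC)
cv2.imwrite('pics/t4.png',np.hstack([a[:367],c[:367]]))
```

```text
t 22.55 tray xy [ 65.3 223.2] z 105.3 toolx ang in tray -179.98 tilt [-5.e-04 -1.e-04 -1.e+00] F [ 0.  -0.2] 0.6 open 0.0855 j6 -2.2
8 29 9 [[  5.  37.]
 [150. 173.]]
29 42 2453 [[  5.   5.]
 [ 99. 139.]]
```

View pics/t4.png

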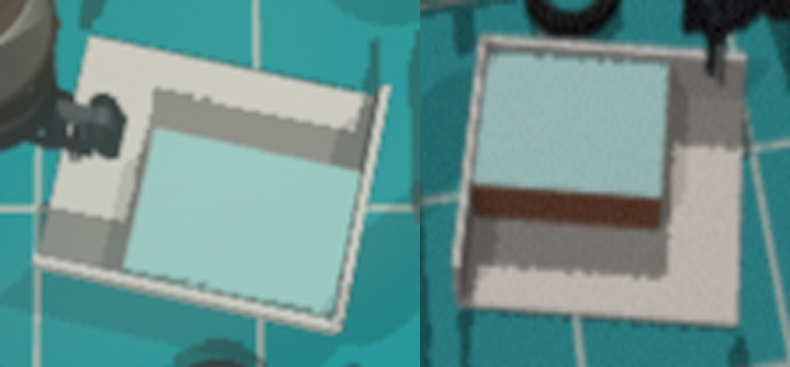

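The stack looks square: the clay edge face in the right panel is one flat band at (475–660, 185–228). The top spans x 5–99 and y 5–139 mm in tray axes. The x press drifted about 1 mm sideways, so I'll finish with a gentle y tap.

Emit:
step_arm(
  rows=[
    [[0, 0, 0, -9, 0.45], [0, 0, 0, -9, 0.45], [0, 0, 0, -9, 0.45], [0, 0, 0, -9, 0.45], [0, 0, 0, -9, 0.45], [0, 0, 0, -9, 0.45], [0, 0, 0, -9, 0.45], [0, 0, 0, -9, 0.45], [0, 0, 0, -9, 0.45], [0, 0, 0, -9, 0.45]],
  ],
)

```text
time: 23.9
eef_pos: [0.6075, 0.0831, 0.1053]
eef_rot: [1.961, -2.452, -0.001]
force: [0.3, -0.3, 0.2]
opening: 0.0469
gripper_force: 0.0
```

Emit:
step_arm(
  rows=[
    [[0.026, 0.008, 0, 0, 0.45], [0.026, 0, 0, 0, 0.45], [0, 0, 0.04, 0, 0.45], [0, 0, 0.03, 0, 0.45], [0, 0, 0.018, 0, 0.45], [0, 0, 0, 0, 0.45]],
  ],
)

```text
time: 24.65
eef_pos: [0.5879, 0.0343, 0.0165]
eef_rot: [1.955, -2.456, -0.001]
force: [0.1, 0.4, 0.4]
opening: 0.0466
gripper_force: 0.0
```

```bash
python3 -c "
from h import *;state()"
```

```text
t 24.65 tray xy [ 57.1 167.1] z 16.5 toolx ang in tray -90.29 tilt [-2.7e-03 -9.0e-04 -1.0e+00] F [-0.   0.4] 0.4 open 0.0466 j6 -0.56
```

Next I go to y ≈ 150, then take small steps.

Emit:
step_arm(
  rows=[
    [[0.006, 0, 0, 0, 0.45], [0.006, 0, 0, 0, 0.45], [0.003, 0, 0, 0, 0.45], [0.002, 0, 0, 0, 0.45], [0.001, 0, 0, 0, 0.45]],
  ],
)

```text
time: 25.28
eef_pos: [0.5846, 0.0182, 0.0178]
eef_rot: [-1.958, 2.456, -0.0]
force: [1.5, 0.1, 0.5]
opening: 0.0471
gripper_force: 0.0
```

Emit:
step_arm(
  rows=[
    [[0.001, 0, 0, 0, 0.45], [0.001, 0, 0, 0, 0.45], [0, 0, 0, 0, 0.45]],
  ],
)

```text
time: 25.65
eef_pos: [0.5841, 0.0163, 0.0176]
eef_rot: [1.959, -2.456, -0.0]
force: [-0.5, 0.2, -0.1]
opening: 0.0467
gripper_force: 0.0
```

Emit:
step_arm(
  rows=[
    [[0.001, 0, 0, 0, 0.45], [0.001, 0, 0, 0, 0.45], [0, 0, 0, 0, 0.45]],
  ],
)

```text
time: 26.02
eef_pos: [0.584, 0.015, 0.0176]
eef_rot: [-1.958, 2.455, -0.0]
force: [0.6, 4.9, -0.5]
opening: 0.0471
gripper_force: 2.2
```

```bash
python3 -c "
from h import *;state()"
```

```text
t 26.02 tray xy [ 57.6 147.4] z 17.6 toolx ang in tray -90.16 tilt [ 1.e-03  7.e-04 -1.e+00] F [-0.5  4.9] -0.5 open 0.0471 j6 -0.53
```

The hard stop is at the same y as before, so the tiles had not moved along y. I'll press slightly more, then retreat.

Emit:
step_arm(
  rows=[
    [[0.001, 0, 0, 0, 0.45], [0, 0, 0, 0, 0.45], [-0.004, 0, 0, 0, 0.45], [-0.014, 0, 0, 0, 0.45], [0, 0, -0.04, 0, 0.45], [0, 0, -0.05, 0, 0.45], [-0.05, 0, 0, 0, 0.45], [-0.05, 0, 0, 0, 0.45], [0, 0, 0, 0, 0.45]],
  ],
)

```text
time: 27.15
eef_pos: [0.6105, 0.1316, 0.1077]
eef_rot: [-1.963, 2.452, -0.001]
force: [-0.5, -0.5, 0.1]
opening: 0.0472
gripper_force: 0.0
```

Run:
```python
from h import *
o,R,b,M=state()
p,d=imaging.capture('top');P=pts('top',d).reshape(-1,3)
Q=(P[:,:2]-o)@R.T*1000;z=P[:,2]*1000
m=(Q[:,0]>4)&(Q[:,0]<158)&(Q[:,1]>4)&(Q[:,1]<198)
for lo,hi in((8,29),(29,42)):
    k=m&(z>lo)&(z<hi);print(lo,hi,k.sum(),np.percentile(Q[k],[1,99],0).round() if k.any() else '')
a=cv2.resize(p[195:300,280:400],None,fx=3.5,fy=3.5,interpolation=cv2.INTER_CUBIC)
p,_=imaging.capture('scene');c=cv2.resize(p[222:302,265:370],(370,368),interpolation=cv2.INTER_CUBIC)
cv2.imwrite('pics/t5.png',np.hstack([a[:367],c[:367]]))
```

```text
t 27.15 tray xy [ 57.8 267. ] z 107.7 toolx ang in tray -89.97 tilt [ 1.3e-03  3.0e-04 -1.0e+00] F [-0.3 -0.6] 0.1 open 0.0472 j6 -0.69
8 29 10 [[ 26.  37.]
 [144. 190.]]
29 42 2446 [[  5.   6.]
 [ 99. 138.]]
```

View pics/t5.png

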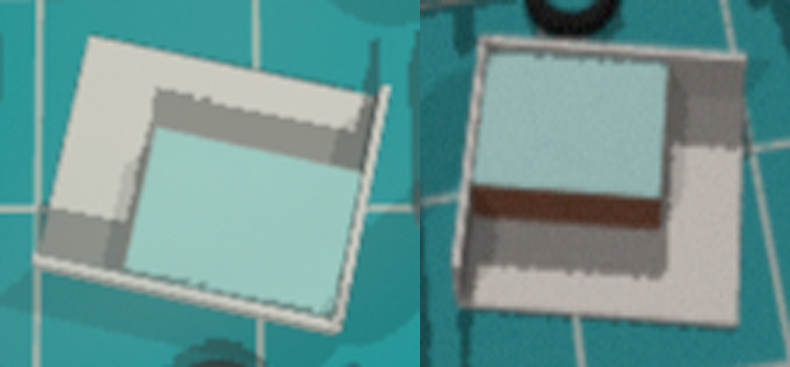

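The stack is flush and home against both fences. The edge face in the right panel, (470–660, 185–228), is one flat band, and the arm is clear.

```bash
python3 -c "
from rig import workorder;print(workorder.job_done())"
```

```text
the job is handed in; nothing more can be done
None
```

The four tiles are squared up, in their original order and home against both tray fences. No bystander or look-alike was touched, and the job was handed in at about 27 s of the 61 s allowed.

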